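Gauge the oven door gap

TASK

Check the door gap of the small countertop oven: first push its door shut until it is fully home on its roller catch, then lift the orange-handled taper gauge straight out of the blue tool block. Slide it upright, tip down, into the gap between the door and the oven's front frame, near the middle of the door's top edge and with the blade's width along the gap, until it is lightly pinched by door and frame alike, without forcing it or springing the door off its catch. Finish still gripping it there at that depth, and leave the screwdriver, meal tray and thermometer where they are.

Things in the scene. Friction and masses are not known exactly. Their poses are not given: they have to be found in the camera images.
- oven: Stainless countertop oven, fixed, 440 wide, 340 deep, 215 mm high. Origin: table height, under the doorway's middle, in the plane of the front frame face. Own z up; the body lies at own +x (so its front looks along own -x, roughly world +y, robot's left); own y runs along the front, doorway y -170 to 170, controls y 170 to 270 mm. Flat top with 24 mm of baking sheets on it from own x = 130 mm backwards.
- door (a joint): Door angle, rad: 0 = shut against its stop, grows as it opens away from the oven front. Starts 0.3 to 0.55. Swings freely until about 0.045, where the door's strike meets a sprung white roller on the oven's near end; passing it takes about 3 N m (15 N at 220 mm from the hinge). Below 0.019 the roller pulls it shut and holds it: about 15 N outward at mid-door springs it off.
- door_leaf: Door panel, 332 wide, 30 thick, from 30 to 215 mm above the table, dark window. Origin on the upright hinge line (the oven's end far from the robot) at table height. Own z up, own y from free edge to hinge (panel at y -335 to -3 mm), own x from outer face (x = -18 mm) to inner face (x = +12 mm). Upright bar handle on the outer face at y = -298 mm, 35 mm out, 70 to 180 mm high.
- door_hinge (a point): Point on the door's upright hinge line, level with the door's top (215 mm high).
- door_edge (a point): Middle of the door's top edge in the plane of its inner face, 215 mm high, 170 mm from the hinge; moves with the door. The edge is rounded, radius 4 mm.
- frame_edge (a point): Middle of the oven frame's top front edge, in the plane of the frame face, 215 mm high; edge rounded, radius 4 mm. With the door shut, a parallel gap lies between here and door_edge: 4.5 to 6.5 mm wide (differs every time), running along the oven's own y, open at the top and empty down to 50 mm below the top.
- gauge: Taper gauge, loose, 50 to 85 g, 110 mm long. Origin at the middle of the blade tip; own z from tip to handle, y across the width, x through the thickness. Steel wedge blade 60 long, 16 wide, 2 mm thick at the tip, growing evenly to 9 mm; then a black collar 18 x 28 x 4 mm; then an orange handle 14 (x) by 22 (y) mm, from 64 to 110 mm above the tip. It stands in a slot of the blue block, tip 10 mm above the table.
- gauge_grip (a point): Middle of the gauge's orange handle, 88 mm above its tip.
- tool_block: Blue tool block, fixed, 150 (own x) x 60 (own y) x 70 mm high, origin under its middle. Two slots, 11 (x) by 18.5 (y) mm, at own x = -38 and +38 mm, hold the gauge and the screwdriver upright, either way round: each rests on the block's top (gauge by its collar) and is lifted straight up.
- screwdriver: Bystander: screwdriver with a black handle 22 mm thick and 62 mm high, standing in the block's other slot; origin at the handle's underside, 70 mm above the table.
- tray_a: Bystander: cream sealed meal tray, 180 x 130 x 51 mm, origin under its middle.
- thermometer: Bystander: white probe thermometer lying on the table, 180 mm long, 24 wide, 18 high; origin near its middle, own x towards the steel probe.

How it is judged:
By the outcome, as a careful person would: the job done as asked, in the order asked, and still so for the second after the job is handed in, while the arm keeps its last pose, push and grip.
It also fails if it takes over 69 s, if anything falls off the work surface, if the arm or the gripper's body presses on something with over 40 N, if the wrist force passes 120 N, or if a joint passes its speed limit or range.

ROBOT

A 6-joint arm with a two-finger parallel gripper is mounted at the origin on the work surface. World frame = base frame: x ahead of the robot, y to its left, z up, the work surface at z = 0. Lengths are in m, angles in rad, forces in N, time in s.
With the tool pointing down it reaches from about 0.275 to 0.825 m from the base axis. Payload 5.2 kg.
Tool frame: the origin (TCP) lies on the centre line of the jaws, within the pads' length; the fingertips stand tip_extent ahead of it and the grasp point (between the pads) is the TCP (tip_extent is the distance from the TCP to the fingertips, in m); z points along the fingers, y is the direction in which the jaws open and shut (so a half turn about z gives the same grasp; the last joint's range is limited). The gripper opens to 93 mm and grips with 3 to 60 N. Pads are 15 mm wide; open, the fingers measure 128 mm over their backs; the gripper's body (75 mm by 188 mm) begins 65 mm behind the grasp point.
Start: joints at [-1.552, 0.259, 1.535, -0, 1.348, -0.203], TCP at [0.121, -0.537, 0.238] pointing down, gripper open.
Joint ranges: [-3.14, 3.14], [-0.91, 2.08], [0.19, 2.58], [-1.22, 4.36], [0.22, 2.71], [-3.12, 3.12]. Speed limits (rad/s): [2.57, 2.57, 3.14, 3.14, 3.14, 3.14].

INTERFACE

Orientations are given as a unit quaternion [x, y, z, w].
In Python, from bench import * gives the robot as it stands. The module is installed in compiled form; this text tells all that it offers.
- The arm moves only by the shell command python3 -m handwheel 'ROWS' [OPENING]. ROWS is JSON, a list of rows, each an object of numbers: "x", "y", "z": the shift along the world's x, y, z in m; "yaw": the turn about the world's z in rad. In form: [{"x": .., "y": .., "z": .., "yaw": ..}, ...]. A call has 1 to 10 rows; each row is the pose to reach, as a shift and turn from the pose commanded when the call began; what a row does not reach only later rows make up. A row lasts 1/8 s, in which the tool goes at most 62.5 mm and 10.7 degrees, less where a joint would pass 70% of its speed; a pose out of reach is approached as far as the arm can. A call with a gripper value outside its range is refused whole. OPENING is the gripper's target within -1 to 1 (fully open at 1, half-way at 0, shut at -1), set as the call begins (- or left out, the last holds). The fingers move at their own pace and stop on an object; the grip force is fixed at half the most. Time passes only in rows, so rows that repeat a pose let the fingers close. It gives the time, the measured TCP pose, the force and the opening at its end, in the units of the state.
- get_state(): the state, without advancing time (a new reading comes with each control period).
- snapshot(name): name is "side" or "top" or "wrist"; returns (picture, depth): 480x640x3 uint8, red, green, blue; 480x640 float32, m along the optical axis (not along the pixel's ray), 0 where there is no reading.
- get_calibration(name): a dict with "fx", "fy", "cx", "cy" (pixels), "rvec" (rotation vector, rad) and "tvec" (3), from world to camera coordinates, as OpenCV has them; the wrist camera has in their place "tool_from_camera" (4x4, takes a point from camera to tool coordinates, whose origin is the TCP and whose axes are the flange's). Camera axes: x right, y down, z forward; pixel columns grow to the right and rows downward; lengths in m; the calibration is good to about 2 mm. A picture is of the moment at which its call begins: read the wrist's pose just before it. get_calibration takes no time and is no camera call.
- close_job(): hands the job in, once; it reports no verdict.
The state is a dict: "clock": time; "q": joint angles; "joint_velocities": joint speeds; "joint_torque": joint torques, N m; "ee_pos": TCP position; "ee_rot": TCP orientation; "force": force on the tool from outside, world axes, zero at the start; "ft_torque": the same for the moment, N m; "opening": finger opening in m.
Only numpy, scipy, OpenCV 4.12 (cv2) and the standard library are available. Lean on these libraries where they do the work, as an engineer would, in place of code of your own. Each camera call takes 0.05 s, during which the arm holds its last target. There are 200 camera calls.

## Working session

There is one attempt and no reset: what is moved stays moved. The work goes in short steps, Python scripts to look and compute and a shell command to move; the robot and the scene stay as the last step left them, time stands still between calls to the robot, and variables do not carry over. Pictures are saved under pics/ and viewed, about 8 in all and at most 12, crops included, and the job is handed in when it is done.

```bash
mkdir -p pics && cat > h.py <<'E'
from bench import *
import numpy as np, cv2
from scipy.spatial.transform import Rotation as R
def cam(name,st=None):
    c=get_calibration(name)
    K=np.array([[c['fx'],0,c['cx']],[0,c['fy'],c['cy']],[0,0,1.]])
    if 'tool_from_camera' in c:
        T=np.eye(4);T[:3,:3]=R.from_quat(st['ee_rot']).as_matrix();T[:3,3]=st['ee_pos']
        T=T@np.array(c['tool_from_camera'])
    else:
        W=np.eye(4);W[:3,:3]=R.from_rotvec(np.ravel(c['rvec'])).as_matrix();W[:3,3]=np.ravel(c['tvec']);T=np.linalg.inv(W)
    return K,T   # T: world from camera
def onplane(px,z,K,T):
    px=np.atleast_2d(px).astype(float)
    d=(T[:3,:3]@np.linalg.inv(K)@np.c_[px,np.ones(len(px))].T).T
    return T[:3,3]+d*((z-T[2,3])/d[:,2])[:,None]
def cloud(dep,K,T):
    v,u=np.mgrid[:480,:640]
    p=np.stack([(u-K[0,2])/K[0,0]*dep,(v-K[1,2])/K[1,1]*dep,dep],-1)
    return p@T[:3,:3].T+T[:3,3]
def shot(name,tag):
    st=get_state();im,d=snapshot(name);cv2.imwrite(f'pics/{tag}.png',im[:,:,::-1]);np.savez(f'pics/{tag}.npz',im=im,d=d)
    K,T=cam(name,st);return im,d,K,T
E
python3 - <<'E'
from h import *
s=get_state();print({k:np.round(v,4).tolist() for k,v in s.items()})
for n in('top','side'):
    im,d,K,T=shot(n,n+'0');print(n,T.round(3).tolist(),K[0,0])
a=cv2.imread('pics/top0.png');b=cv2.imread('pics/side0.png')
E
```

```text
{'clock': 0.0, 'q': [-1.5518, 0.2594, 1.536, -0.0, 1.348, -0.2028], 'joint_velocities': [-0.0015, -0.0002, -0.0018, -0.0009, -0.0013, 0.0023], 'joint_torque': [0.0008, -43.7305, -28.4, 0.0722, 0.0416, -0.0001], 'ee_pos': [0.121, -0.536, 0.2368], 'ee_rot': [0.9939, 0.1107, 0.0001, -0.0009], 'force': [0.4317, -0.3156, -0.3246], 'ft_torque': [-0.0137, -0.0219, -0.0339], 'opening': 0.0929}
top [[-0.023, -0.998, 0.055, 0.549], [-1.0, 0.023, -0.003, 0.237], [0.001, -0.055, -0.998, 1.148], [0.0, 0.0, 0.0, 1.0]] 556.877184186766
side [[-0.914, -0.258, 0.313, 0.26], [-0.406, 0.56, -0.722, 1.009], [0.011, -0.787, -0.616, 0.851], [0.0, 0.0, 0.0, 1.0]] 562.6962515319677
```

View pics/top0.png

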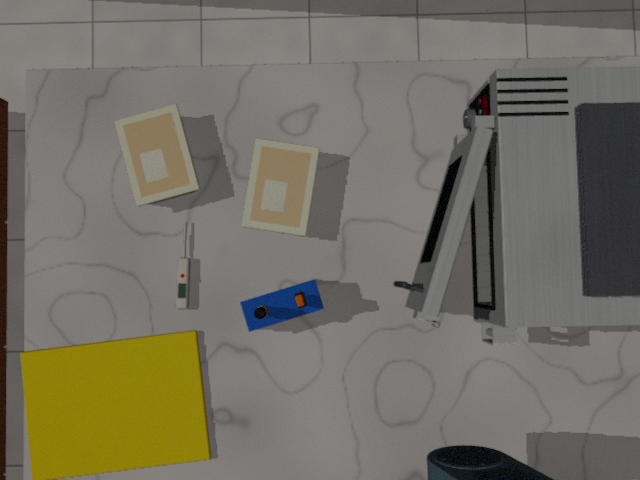

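View pics/side0.png

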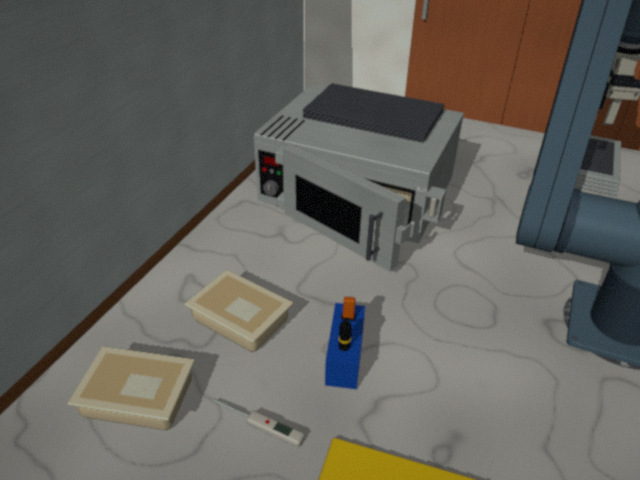

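The top view shows the gauge (orange) at about (300,300), the screwdriver at (260,312), the door running from the hinge (484,120) to the free edge (430,320), and the frame face at u≈497. The side view confirms this, with the roller on the near end. Next I measure.

```bash
cat > m.py <<'E'
from h import *
def orange(im,d,K,T,lo=.0):
    hsv=cv2.cvtColor(im,cv2.COLOR_RGB2HSV);m=cv2.inRange(hsv,(5,180,120),(18,255,255))
    P=cloud(d,K,T);m[(d==0)]=0;return m,P
E
python3 - <<'E'
from m import *
for n in('top','side'):
    f=np.load(f'pics/{n}0.npz');im,d=f['im'],f['d'];K,T=cam(n)
    P=cloud(d,K,T);hsv=cv2.cvtColor(im,cv2.COLOR_RGB2HSV)
    def obj(m,nm):
        k,l,s,c=cv2.connectedComponentsWithStats(m);i=1+np.argmax(s[1:,4]);q=l==i
        r=cv2.minAreaRect(np.argwhere(q)[:,::-1].astype(np.float32));p=P[q]
        print(n,nm,s[i],c[i].round(1),'med',np.median(p,0).round(4),'z95',np.percentile(p[:,2],95).round(4));return q,r
    q,r=obj(cv2.inRange(hsv,(5,180,120),(18,255,255)),'orange')
    zt=P[q][:,2]; z=P[q]; t=z[z[:,2]>np.percentile(zt,95)-.006]; print(' top face',t.mean(0).round(4),len(t))
    b=cv2.boxPoints(cv2.minAreaRect(np.argwhere(q&(P[...,2]>np.percentile(zt,95)-.008))[:,::-1].astype(np.float32)))
    print(' rect on z=.12',onplane(b,.12,K,T).round(4).tolist())
    q,r=obj(cv2.inRange(hsv,(105,150,60),(125,255,255)),'blue')
    qt=q&(abs(P[...,2]-.07)<.006);xy=P[qt][:,:2].astype(np.float32);r=cv2.minAreaRect(xy);print(' block top',r)
    # oven/door tops
    q=(abs(P[...,2]-.215)<.006)&(d>0); 
    ys=P[q];print(' z215',len(ys),ys.min(0).round(3),ys.max(0).round(3),np.median(ys[:,2]))
E
```

```text
top orange [296 295   7  11  53] [298.9 300.2] med [0.5078 0.2786 0.1194] z95 0.1214
 top face [0.5074 0.2787 0.1192] 53
 rect on z=.12 [[0.5154, 0.2853, 0.12], [0.5175, 0.2762, 0.12], [0.4997, 0.2721, 0.12], [0.4977, 0.2812, 0.12]]
top blue [ 241  280   82   51 2052] [281.8 304.8] med [0.4975 0.3139 0.0692] z95 0.0725
 block top ((0.49687397480010986, 0.3146296739578247), (0.058407045900821686, 0.14811775088310242), 15.833353996276855)
 z215 28465 [ 0.212 -0.316  0.209] [0.899 0.072 0.221] 0.21422356264450082
side orange [343 297  12  20 184] [348.4 306.9] med [0.5055 0.2855 0.1028] z95 0.1199
 top face [0.5055 0.2833 0.1181] 48
 rect on z=.12 [[0.5112, 0.2965, 0.12], [0.5158, 0.2804, 0.12], [0.4977, 0.2763, 0.12], [0.4933, 0.2924, 0.12]]
side blue [ 326  304   39   84 1997] [344.1 351.4] med [0.4832 0.3721 0.0686] z95 0.0722
 block top ((0.49541881680488586, 0.3174286484718323), (0.05816137045621872, 0.15064744651317596), 15.53311538696289)
 z215 10173 [ 0.038 -1.334  0.209] [1.64  0.075 0.221] 0.21446534457640543
```

```bash
python3 - <<'E'
from m import *
f=np.load('pics/top0.npz');im,d=f['im'],f['d'];K,T=cam('top');P=cloud(d,K,T)
m=((abs(P[...,2]-.215)<.007)&(d>0)).astype(np.uint8)
v,u=np.nonzero(m)
for r in range(95,335,15):
    c=np.nonzero(m[r,380:600])[0]+380
    s=np.split(c,np.nonzero(np.diff(c)>2)[0]+1)
    print(r,[(tuple(onplane([[g[0]-.5,r]],.215,K,T)[0,:2].round(4)),tuple(onplane([[g[-1]+.5,r]],.215,K,T)[0,:2].round(4))) for g in s if len(g)>1])
b=np.load('pics/side0.npz')
p=cv2.resize(cv2.imread('pics/top0.png')[60:360,380:640],None,fx=2,fy=2)
cv2.imwrite('pics/c.png',p)
q=((P[...,0]>.2)&(P[...,0]<.4)&(P[...,1]>.03)&(P[...,1]<.2)&(P[...,2]>.05))
print(P[q][:,2].max())
h=P[q&(abs(P[...,2]-.18)<.01)];print('handle top',len(h),np.median(h,0) if len(h) else 0)
E
```

```text
95 [((np.float64(0.8519), np.float64(-0.0676)), (np.float64(0.8478), np.float64(-0.245)))]
110 [((np.float64(0.8259), np.float64(-0.0682)), (np.float64(0.8227), np.float64(-0.2045)))]
125 [((np.float64(0.8), np.float64(-0.0672)), (np.float64(0.7968), np.float64(-0.2049)))]
140 [((np.float64(0.7752), np.float64(-0.0237)), (np.float64(0.7744), np.float64(-0.0559))), ((np.float64(0.7742), np.float64(-0.0661)), (np.float64(0.771), np.float64(-0.2036)))]
155 [((np.float64(0.7496), np.float64(-0.0159)), (np.float64(0.7489), np.float64(-0.0464))), ((np.float64(0.7485), np.float64(-0.0668)), (np.float64(0.7453), np.float64(-0.2041)))]
170 [((np.float64(0.7242), np.float64(-0.0065)), (np.float64(0.7234), np.float64(-0.0386))), ((np.float64(0.7228), np.float64(-0.0657)), (np.float64(0.7196), np.float64(-0.2045)))]
185 [((np.float64(0.6988), np.float64(0.0012)), (np.float64(0.6981), np.float64(-0.0292))), ((np.float64(0.6972), np.float64(-0.0664)), (np.float64(0.694), np.float64(-0.2049)))]
200 [((np.float64(0.6735), np.float64(0.0106)), (np.float64(0.6728), np.float64(-0.0215))), ((np.float64(
[... 788 characters left out ...]
)]
275 [((np.float64(0.5481), np.float64(0.052)), (np.float64(0.5474), np.float64(0.0202))), ((np.float64(0.5453), np.float64(-0.0668)), (np.float64(0.5421), np.float64(-0.2025)))]
290 [((np.float64(0.5233), np.float64(0.0613)), (np.float64(0.5225), np.float64(0.0295))), ((np.float64(0.5203), np.float64(-0.0658)), (np.float64(0.5171), np.float64(-0.2029)))]
305 [((np.float64(0.4985), np.float64(0.0688)), (np.float64(0.4977), np.float64(0.0371))), ((np.float64(0.4953), np.float64(-0.0664)), (np.float64(0.4915), np.float64(-0.2267)))]
320 [((np.float64(0.4704), np.float64(-0.0654)), (np.float64(0.4666), np.float64(-0.2255)))]
0.31697038260418553
handle top 44 [0.24923649 0.04337854 0.18055252]
```

View pics/c.png

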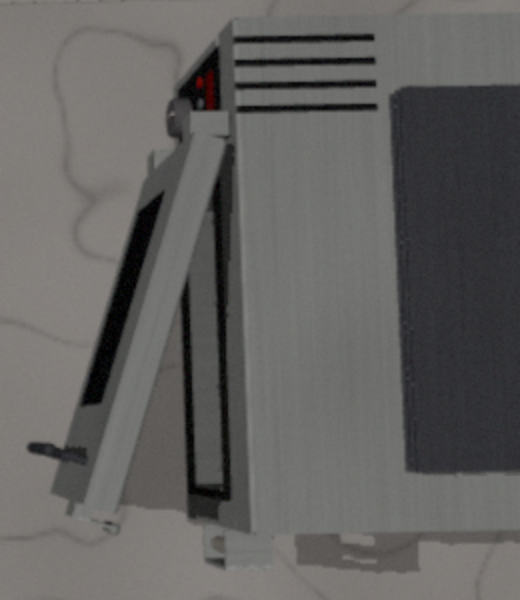

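The door angle is about 0.32 rad and the frame face lies along world x at y≈-0.065, with the doorway middle at x≈0.62. I'll lift, cross over the oven, and close the fingers for pushing.

```bash
python3 -m handwheel '[{"z":0.06},{"z":0.12},{"z":0.18},{"z":0.22},{"x":0.03,"y":0.05,"z":0.22},{"x":0.06,"y":0.1,"z":0.22},{"x":0.095,"y":0.15,"z":0.22},{"x":0.13,"y":0.2,"z":0.22},{"x":0.16,"y":0.25,"z":0.22},{"x":0.19,"y":0.3,"z":0.22}]' -1 && python3 -m handwheel '[{"x":0.03,"y":0.05},{"x":0.06,"y":0.1},{"x":0.095,"y":0.15},{"x":0.13,"y":0.2},{"x":0.16,"y":0.25},{"x":0.19,"y":0.3},{"x":0.22,"y":0.35},{"x":0.23,"y":0.4},{"x":0.234,"y":0.416},{"x":0.234,"y":0.416}]'
```

```text
invalid input
```

```bash
python3 -m handwheel '[{"x":0,"y":0,"z":0.06,"yaw":0},{"x":0,"y":0,"z":0.12,"yaw":0},{"x":0,"y":0,"z":0.18,"yaw":0},{"x":0,"y":0,"z":0.22,"yaw":0},{"x":0.03,"y":0.05,"z":0.22,"yaw":0},{"x":0.06,"y":0.1,"z":0.22,"yaw":0},{"x":0.095,"y":0.15,"z":0.22,"yaw":0},{"x":0.13,"y":0.2,"z":0.22,"yaw":0},{"x":0.16,"y":0.25,"z":0.22,"yaw":0},{"x":0.19,"y":0.3,"z":0.22,"yaw":0}]' -1
```

```text
clock: 1.35
ee_pos: [0.3115, -0.2347, 0.4574]
ee_rot: [0.994, 0.11, 0.0, -0.0]
force: [0.3, -0.3, 0.0]
opening: 0.0011
```

```bash
python3 -m handwheel '[{"x":0.035,"y":0.05,"z":0,"yaw":-0.05},{"x":0.07,"y":0.1,"z":0,"yaw":-0.1},{"x":0.1,"y":0.15,"z":0,"yaw":-0.15},{"x":0.13,"y":0.2,"z":0,"yaw":-0.22},{"x":0.165,"y":0.25,"z":0,"yaw":-0.22},{"x":0.2,"y":0.3,"z":0,"yaw":-0.22},{"x":0.23,"y":0.35,"z":0,"yaw":-0.22},{"x":0.234,"y":0.375,"z":-0.03,"yaw":-0.22},{"x":0.234,"y":0.375,"z":-0.09,"yaw":-0.22},{"x":0.234,"y":0.375,"z":-0.15,"yaw":-0.22}]' && python3 -m handwheel '[{"x":0,"y":0,"z":-0.06,"yaw":0},{"x":0,"y":0,"z":-0.12,"yaw":0},{"x":0,"y":0,"z":-0.127,"yaw":0},{"x":0,"y":0,"z":-0.127,"yaw":0}]'; python3 - <<'E'
from h import *
shot('side','side1')
E
```

```text
clock: 2.6
ee_pos: [0.5448, 0.1392, 0.3056]
ee_rot: [1.0, 0.002, 0.0, 0.0]
force: [0.1, -0.2, -0.6]
opening: 0.0005
clock: 3.1
ee_pos: [0.5458, 0.1385, 0.1818]
ee_rot: [1.0, 0.001, 0.0, -0.0]
force: [-0.1, -0.2, -0.0]
opening: 0.0004
```

View pics/side1.png

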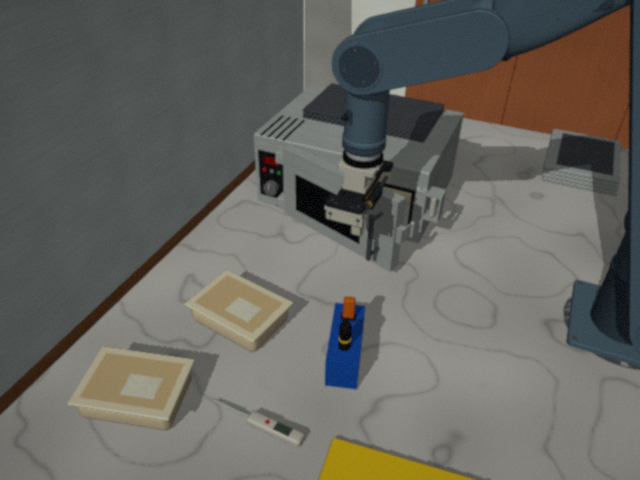

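The gripper stands in front of the door between the handle and the window, with the fingers closed. Now I push along -y.

```bash
python3 -m handwheel '[{"x":0.01,"y":-0.03,"z":0,"yaw":0},{"x":0.01,"y":-0.06,"z":0,"yaw":0},{"x":0.01,"y":-0.075,"z":0,"yaw":0},{"x":0.01,"y":-0.085,"z":0,"yaw":0},{"x":0.01,"y":-0.095,"z":0,"yaw":0},{"x":0.01,"y":-0.105,"z":0,"yaw":0},{"x":0.01,"y":-0.115,"z":0,"yaw":0},{"x":0.01,"y":-0.125,"z":0,"yaw":0},{"x":0.01,"y":-0.13,"z":0,"yaw":0}]' && python3 -m handwheel '[{"x":0,"y":-0.004,"z":0,"yaw":0},{"x":0,"y":-0.008,"z":0,"yaw":0}]' && python3 -m handwheel '[{"x":0,"y":-0.003,"z":0,"yaw":0},{"x":0,"y":-0.006,"z":0,"yaw":0}]'
```

```text
clock: 4.28
ee_pos: [0.5551, 0.0076, 0.1806]
ee_rot: [1.0, 0.001, 0.0, 0.0]
force: [0.0, 1.2, -0.0]
opening: 0.0004
clock: 4.53
ee_pos: [0.555, 0.0004, 0.1806]
ee_rot: [1.0, 0.001, -0.0, -0.0]
force: [-0.6, 0.3, 0.1]
opening: 0.0004
clock: 4.78
ee_pos: [0.555, -0.0054, 0.1807]
ee_rot: [1.0, 0.001, -0.0, -0.0]
force: [-0.4, 7.9, 0.5]
opening: 0.0002
```

```bash
for i in 1 ; do python3 -m handwheel '[{"x":0,"y":-0.002,"z":0,"yaw":0},{"x":0,"y":-0.003,"z":0,"yaw":0}]'; python3 -m handwheel '[{"x":0,"y":-0.002,"z":0,"yaw":0},{"x":0,"y":-0.003,"z":0,"yaw":0}]';python3 -m handwheel '[{"x":0,"y":-0.001,"z":0,"yaw":0},{"x":0,"y":-0.002,"z":0,"yaw":0}]'; done
```

```text
clock: 5.03
ee_pos: [0.5549, -0.0054, 0.1807]
ee_rot: [1.0, 0.001, 0.0, -0.003]
force: [0.1, 13.9, 1.9]
opening: 0.0003
clock: 5.28
ee_pos: [0.5546, -0.0086, 0.1807]
ee_rot: [1.0, 0.001, -0.0, -0.002]
force: [-1.0, 8.9, 1.8]
opening: 0.0007
clock: 5.52
ee_pos: [0.5552, -0.0137, 0.1808]
ee_rot: [1.0, 0.001, 0.0, 0.0]
force: [1.2, -0.2, 1.0]
opening: 0.0005
```

It snapped past the roller. I'll press slightly to feel the stop.

```bash
python3 -m handwheel '[{"x":0,"y":-0.001,"z":0,"yaw":0},{"x":0,"y":-0.002,"z":0,"yaw":0}]'; python3 -m handwheel '[{"x":0,"y":-0.001,"z":0,"yaw":0},{"x":0,"y":-0.002,"z":0,"yaw":0}]';python3 -m handwheel '[{"x":0,"y":-0.001,"z":0,"yaw":0},{"x":0,"y":-0.002,"z":0,"yaw":0}]'
```

```text
clock: 5.78
ee_pos: [0.5552, -0.0157, 0.1807]
ee_rot: [1.0, 0.001, 0.0, -0.0]
force: [0.6, 3.0, 0.7]
opening: 0.0004
clock: 6.02
ee_pos: [0.5552, -0.0158, 0.1807]
ee_rot: [1.0, 0.001, 0.0, -0.002]
force: [1.7, 10.4, 1.5]
opening: 0.0
clock: 6.28
ee_pos: [0.5552, -0.0158, 0.1808]
ee_rot: [1.0, 0.001, 0.0, -0.003]
force: [1.9, 17.1, 2.4]
opening: 0.0005
```

The stop is felt: y stays at -0.0158 while force builds to 17 N, and the travel since roller contact matches 0.045 rad. I'll retreat and go above the gauge with the jaws half open.

```bash
python3 -m handwheel '[{"x":0,"y":0.02,"z":0,"yaw":0},{"x":0,"y":0.07,"z":0.01,"yaw":0},{"x":-0.01,"y":0.12,"z":0.04,"yaw":0.07},{"x":-0.02,"y":0.17,"z":0.07,"yaw":0.14},{"x":-0.03,"y":0.22,"z":0.1,"yaw":0.21},{"x":-0.047,"y":0.27,"z":0.11,"yaw":0.275},{"x":-0.047,"y":0.3,"z":0.11,"yaw":0.275},{"x":-0.047,"y":0.3,"z":0.11,"yaw":0.275}]' -0.1; python3 - <<'E'
from m import *
st=get_state();print(st['ee_pos'])
shot('top','top2')
im,d,K,T=shot('wrist','w2');print(T.round(3).tolist(),K[0,0])
m,P=orange(im,d,K,T);q=m>0;print(q.sum())
if q.sum():
    t=q&(P[...,2]>np.percentile(P[q][:,2],60)-.004)
    r=cv2.minAreaRect(np.argwhere(t)[:,::-1].astype(np.float32));z=np.median(P[t][:,2]);print('z',z,r)
    b=onplane(cv2.boxPoints(r),.12,K,T);print(b.round(4).tolist(),b.mean(0))
E
```

```text
clock: 7.28
ee_pos: [0.5073, 0.2825, 0.2906]
ee_rot: [0.99, 0.14, 0.0, 0.0]
force: [-0.3, -0.4, -0.5]
opening: 0.0419
[0.50734812 0.2824594  0.29062552]
[[0.275, -0.929, -0.249, 0.576], [-0.961, -0.265, -0.072, 0.3], [0.0, 0.259, -0.966, 0.437], [0.0, 0.0, 0.0, 1.0]] 379.6112105098508
443
z 0.11932108472785247 ((322.5, 219.0), (24.0, 15.0), 90.0)
[[0.5159, 0.2879, 0.12], [0.5194, 0.2757, 0.12], [0.4992, 0.2697, 0.12], [0.4956, 0.2822, 0.12]] [0.50753703 0.27886848 0.12      ]
```

View pics/w2.png

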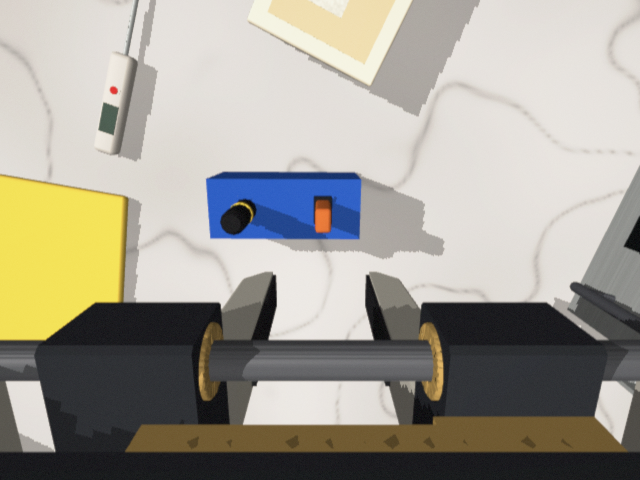

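The wrist view shows the gauge at (322,219), aligned with the jaws. The block is square to the image and the screwdriver is clear. I'll check the fingertip extent and measure the door gap from the top view.

```bash
python3 - <<'E'
from m import *
st=get_state()
f=np.load('pics/w2.npz');K,T=cam('wrist',st);P=cloud(f['d'],K,T)
for (u,v) in [(262,285),(268,280),(375,280),(370,285),(272,300)]: print(u,v,f['d'][v,u],(P[v,u]-st['ee_pos']).round(4))
f=np.load('pics/top2.npz');im,d=f['im'],f['d'];K,T=cam('top');P=cloud(d,K,T)
m=((abs(P[...,2]-.215)<.007)&(d>0)).astype(np.uint8)
g=cv2.cvtColor(im,cv2.COLOR_RGB2GRAY)
for r in range(140,325,15):
    s=g[r,470:505]; c=470+np.arange(35)
    k=np.argmin(g[r,486:502])+486
    print(r,k,onplane([[k,r]],.215,K,T)[0,:2].round(4),g[r,474:502].tolist())
cv2.imwrite('pics/t2.png',cv2.resize(im[100:350,420:560,::-1],None,fx=2.4,fy=2.4))
E
```

```text
262 285 0.15961397 [ 0.0022  0.0258 -0.0017]
268 280 0.16585329 [ 0.0024  0.0242 -0.0081]
375 280 0.16509674 [ 0.0154 -0.0206 -0.0073]
370 285 0.16397014 [ 0.0132 -0.0189 -0.0057]
272 300 0.1632543 [-0.0041  0.0201 -0.0034]
140 496 [ 0.7742 -0.0653] [84, 83, 84, 89, 111, 118, 121, 123, 122, 121, 120, 116, 119, 120, 122, 119, 121, 124, 121, 116, 84, 55, 38, 38, 95, 127, 130, 127]
155 496 [ 0.7485 -0.0642] [86, 86, 83, 81, 101, 112, 117, 121, 120, 120, 119, 121, 118, 120, 121, 118, 119, 125, 122, 121, 104, 70, 41, 41, 73, 110, 129, 128]
170 498 [ 0.7228 -0.0666] [85, 85, 84, 87, 88, 111, 118, 119, 123, 121, 120, 119, 119, 117, 119, 122, 122, 121, 122, 124, 116, 96, 57, 40, 39, 93, 124, 132]
185 498 [ 0.6972 -0.0655] [84, 84, 86, 84, 83, 101, 117, 119, 123, 122, 122, 120, 121, 117, 117, 121, 118, 123, 122, 124, 122, 108, 75, 46, 44, 73, 105, 127]
200 498 [ 0.6718 -0.0645] [86, 85, 85, 87, 82, 86, 111, 119, 120, 122, 122, 122, 121, 123, 119, 120, 123, 123, 124, 122, 122, 119, 98, 60, 40, 41, 86, 122]
215 499 [ 0.6463 -0.0651] [86, 82, 88, 87, 84, 87, 98, 116, 120, 122, 125, 125, 125, 127
[... 421 characters left out ...]
 84, 77, 81, 79, 109, 121, 123, 123, 124, 124, 123, 124, 121, 120, 121, 123, 123, 123, 121, 121, 105, 64, 41, 40]
275 501 [ 0.5454 -0.0643] [82, 83, 80, 80, 79, 79, 79, 80, 97, 117, 121, 124, 126, 125, 122, 124, 121, 119, 121, 122, 124, 121, 122, 122, 115, 86, 54, 46]
290 501 [ 0.5203 -0.0633] [52, 37, 42, 40, 37, 35, 38, 41, 34, 78, 91, 117, 128, 126, 125, 122, 122, 121, 120, 124, 123, 121, 122, 123, 122, 105, 65, 42]
305 501 [ 0.4954 -0.0623] [38, 37, 44, 40, 39, 41, 35, 36, 43, 57, 84, 95, 94, 97, 94, 92, 92, 91, 89, 90, 90, 94, 92, 91, 91, 86, 76, 54]
320 501 [ 0.4705 -0.0612] [39, 36, 41, 41, 33, 38, 37, 41, 38, 37, 77, 91, 92, 96, 95, 94, 90, 93, 91, 92, 93, 93, 92, 90, 93, 95, 88, 60]
```

View pics/t2.png

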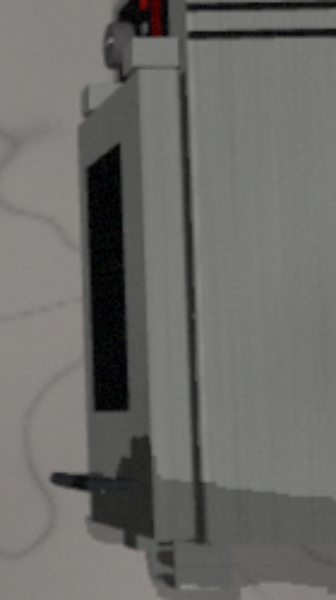

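The door is shut with a thin dark gap centred at (499,230), i.e. world (0.621, -0.064), running along x. The fingertips reach only about 10 mm ahead of the TCP, so gripping at the handle's middle is clear of the block. I'll descend and grip.

```bash
python3 -m handwheel '[{"x":0,"y":-0.001,"z":-0.05,"yaw":0},{"x":0,"y":-0.001,"z":-0.1,"yaw":0},{"x":0,"y":-0.001,"z":-0.14,"yaw":0},{"x":0,"y":-0.001,"z":-0.17,"yaw":0},{"x":0,"y":-0.001,"z":-0.193,"yaw":0},{"x":0,"y":-0.001,"z":-0.193,"yaw":0}]' && python3 -m handwheel '[{"x":0,"y":0,"z":0,"yaw":0},{"x":0,"y":0,"z":0,"yaw":0},{"x":0,"y":0,"z":0,"yaw":0},{"x":0,"y":0,"z":0,"yaw":0},{"x":0,"y":0,"z":0,"yaw":0},{"x":0,"y":0,"z":0,"yaw":0}]' -1
```

```text
clock: 8.12
ee_pos: [0.5069, 0.2775, 0.0957]
ee_rot: [0.991, 0.137, -0.002, 0.001]
force: [0.4, 0.6, 0.1]
opening: 0.0421
clock: 8.88
ee_pos: [0.5085, 0.2796, 0.0985]
ee_rot: [0.99, 0.138, 0.001, -0.0]
force: [-0.4, -1.5, 6.6]
opening: 0.0138
```

```bash
python3 -m handwheel '[{"x":0,"y":0,"z":0.005,"yaw":0},{"x":0,"y":0,"z":0.01,"yaw":0},{"x":0,"y":0,"z":0.02,"yaw":0},{"x":0,"y":0,"z":0.03,"yaw":0}]' && python3 -m handwheel '[{"x":0,"y":0,"z":0.02,"yaw":0},{"x":0,"y":0,"z":0.05,"yaw":0},{"x":0,"y":0,"z":0.1,"yaw":0},{"x":0,"y":0,"z":0.15,"yaw":0},{"x":0,"y":0,"z":0.2,"yaw":0},{"x":0,"y":0,"z":0.23,"yaw":0},{"x":0,"y":0,"z":0.23,"yaw":0},{"x":0,"y":0,"z":0.23,"yaw":0}]'; python3 - <<'E'
from h import *
print(get_state()['ee_pos'])
im,d,K,T=shot('side','s3');cv2.imwrite('pics/s3c.png',cv2.resize(im[130:330,260:460,::-1],None,fx=3,fy=3))
E
```

```text
clock: 9.38
ee_pos: [0.508, 0.2795, 0.1284]
ee_rot: [0.99, 0.138, 0.0, -0.0]
force: [-0.3, -0.3, -0.6]
opening: 0.014
clock: 10.38
ee_pos: [0.5074, 0.2793, 0.3562]
ee_rot: [0.99, 0.138, -0.001, 0.0]
force: [-0.6, -0.6, -1.9]
opening: 0.0137
[0.50741058 0.2792591  0.35621606]
```

View pics/s3c.png

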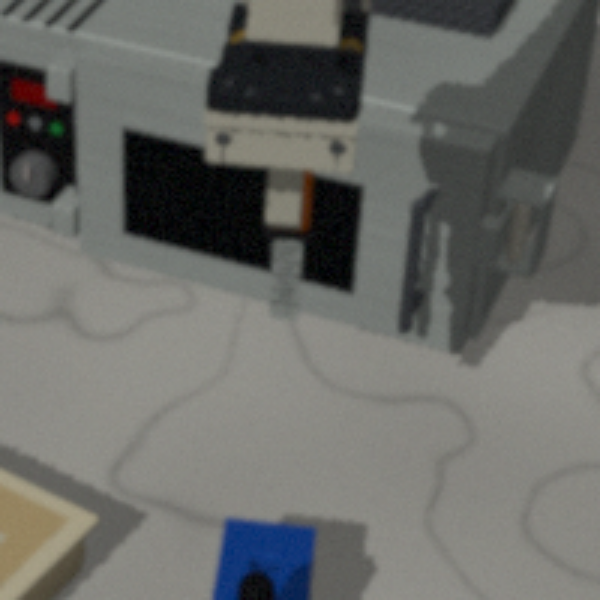

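The gauge is held upright and the block is left behind. I'll carry it above the gap.

```bash
python3 -m handwheel '[{"x":0.02,"y":-0.05,"z":0,"yaw":-0.07},{"x":0.04,"y":-0.1,"z":0,"yaw":-0.14},{"x":0.06,"y":-0.15,"z":0,"yaw":-0.21},{"x":0.08,"y":-0.2,"z":0,"yaw":-0.284},{"x":0.1,"y":-0.25,"z":0,"yaw":-0.284},{"x":0.112,"y":-0.3,"z":0,"yaw":-0.284},{"x":0.112,"y":-0.335,"z":0,"yaw":-0.284},{"x":0.112,"y":-0.343,"z":0,"yaw":-0.284},{"x":0.112,"y":-0.343,"z":0,"yaw":-0.284}]' && python3 -m handwheel '[{"x":0,"y":0,"z":-0.02,"yaw":0},{"x":0,"y":0,"z":-0.035,"yaw":0},{"x":0,"y":0,"z":-0.043,"yaw":0},{"x":0,"y":0,"z":-0.043,"yaw":0},{"x":0,"y":0,"z":-0.043,"yaw":0}]';  python3 - <<'E'
from h import *
im,d,K,T=shot('wrist','w4');print(get_state()['ee_pos'],T.round(4).tolist())
E
```

```text
clock: 11.55
ee_pos: [0.6196, -0.0634, 0.3563]
ee_rot: [1.0, -0.004, -0.001, -0.001]
force: [0.1, -0.1, -1.2]
opening: 0.0141
clock: 12.18
ee_pos: [0.6203, -0.0634, 0.3153]
ee_rot: [1.0, -0.003, 0.001, 0.0]
force: [0.7, 0.7, 0.0]
opening: 0.0139
[ 0.62033987 -0.06349985  0.3154164 ] [[-0.0072, -0.9661, -0.258, 0.6916], [-1.0, 0.0068, 0.0025, -0.0645], [-0.0006, 0.258, -0.9661, 0.4623], [0.0, 0.0, 0.0, 1.0]]
```

View pics/w4.png

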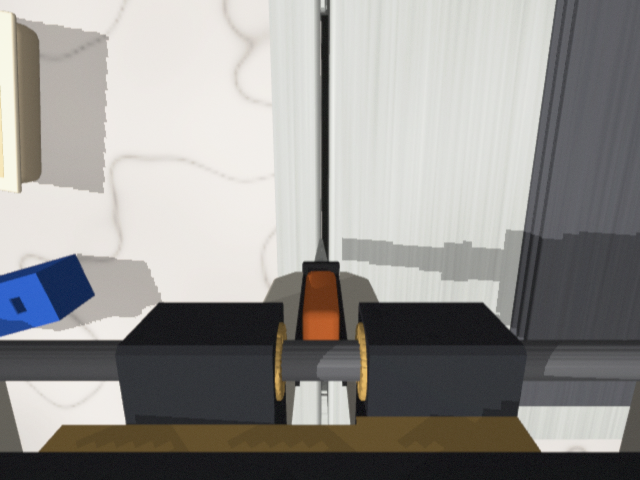

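The wrist view shows the gap as a dark line at u≈325 and the blade tip at about (321,240), nearly over it. I'll crop for sub-pixel alignment.

```bash
python3 - <<'E'
from m import *
st=get_state();K,T=cam('wrist',st);f=np.load('pics/w4.npz');im,d=f['im'],f['d']
g=cv2.cvtColor(im,cv2.COLOR_RGB2GRAY).astype(float)
def sub(row):
    s=g[row,312:338]; w=np.clip(110-s,0,None); u=312+np.arange(26); return (w*u).sum()/w.sum(), (w>0).sum()
for r in (60,90,120,150,180,200,215,225):
    c,n=sub(r); l=onplane([[c,r]],.215,K,T)[0]; print(r,round(c,2),n,l[:2].round(4), g[r,314:336].astype(int).tolist())
for r in range(232,262,4): print(r,g[r,308:340].astype(int).tolist(), d[r,321].round(4))
print(im[250,318],K.round(1).tolist(), st['ee_pos'])
P=np.array([st['ee_pos'][0],st['ee_pos'][1],st['ee_pos'][2]-.088])
pc=T[:3,:3].T@(P-T[:3,3]);pc=K@pc;print('expected tip px',pc/pc[2])
cv2.imwrite('pics/w4c.png',cv2.resize(im[190:290,260:390,::-1],None,fx=6,fy=6,interpolation=cv2.INTER_NEAREST))
E
```

```text
60 324.63 8 [ 0.7338 -0.0672] [212, 192, 174, 156, 142, 137, 156, 92, 42, 29, 26, 23, 29, 34, 79, 153, 199, 219, 230, 236, 233, 228]
90 324.51 8 [ 0.7168 -0.0671] [215, 196, 177, 159, 144, 133, 130, 87, 40, 27, 28, 29, 29, 37, 87, 161, 203, 221, 233, 238, 233, 228]
120 324.51 8 [ 0.6992 -0.067 ] [218, 199, 179, 163, 146, 134, 128, 85, 43, 30, 28, 28, 26, 37, 89, 169, 208, 223, 233, 238, 231, 224]
150 324.54 8 [ 0.6809 -0.0669] [219, 204, 185, 167, 147, 138, 139, 91, 38, 31, 22, 26, 24, 35, 89, 171, 209, 225, 233, 236, 230, 222]
180 324.47 8 [ 0.6618 -0.0668] [221, 206, 191, 167, 149, 138, 141, 91, 41, 28, 32, 31, 28, 43, 94, 185, 214, 226, 233, 233, 227, 220]
200 324.35 8 [ 0.6487 -0.0666] [220, 209, 189, 170, 151, 136, 112, 78, 38, 30, 30, 24, 30, 44, 97, 192, 216, 226, 232, 232, 226, 220]
215 324.67 7 [ 0.6386 -0.0668] [222, 210, 192, 171, 150, 135, 116, 130, 58, 30, 29, 29, 31, 47, 95, 189, 218, 227, 230, 232, 225, 220]
225 324.7 7 [ 0.6317 -0.0668] [221, 210, 193, 172, 152, 137, 113, 130, 59, 32, 28, 27, 29, 46, 95, 188, 216, 228, 231, 230, 224, 220]
232 [220, 221, 220, 222, 222,
[... 744 characters left out ...]
30, 229, 222, 220, 221, 223, 225, 224] 0.2235
252 [220, 220, 219, 219, 220, 220, 220, 207, 145, 105, 99, 100, 99, 98, 99, 100, 99, 75, 39, 45, 99, 193, 219, 227, 232, 230, 222, 220, 220, 221, 224, 223] 0.2172
256 [219, 221, 220, 221, 220, 221, 213, 147, 105, 100, 101, 99, 98, 100, 99, 99, 101, 97, 68, 50, 101, 193, 220, 227, 230, 229, 221, 219, 221, 223, 223, 223] 0.2098
260 [191, 194, 194, 192, 192, 191, 154, 98, 88, 84, 81, 80, 81, 80, 79, 83, 86, 87, 84, 68, 90, 169, 192, 204, 206, 205, 197, 193, 194, 199, 218, 223] 0.2039
[ 98 100  96] [[379.6, 0.0, 320.5], [0.0, 379.6, 234.0], [0.0, 0.0, 1.0]] [ 0.62033987 -0.06349985  0.3154164 ]
expected tip px [319.86656248 246.68385065   1.        ]
```

View pics/w4c.png

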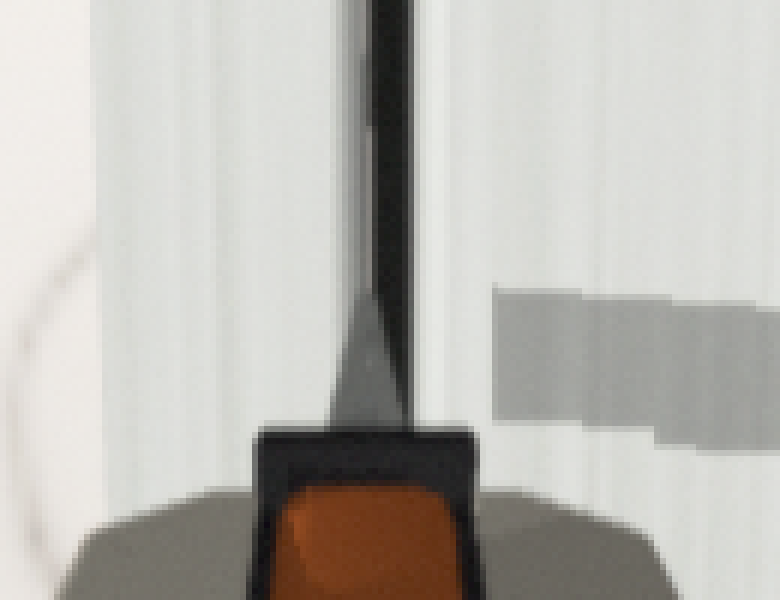

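The blade tip centre is at u≈320.7 and the gap centre at u≈324.6, so I need a 2.8 mm shift towards -y. Then I go down carefully.

```bash
python3 -m handwheel '[{"x":0,"y":-0.0028,"z":0,"yaw":0},{"x":0,"y":-0.0028,"z":0,"yaw":0},{"x":0,"y":-0.0028,"z":0,"yaw":0}]' && python3 -m handwheel '[{"x":0,"y":0,"z":-0.005,"yaw":0},{"x":0,"y":0,"z":-0.01,"yaw":0},{"x":0,"y":0,"z":-0.013,"yaw":0},{"x":0,"y":0,"z":-0.013,"yaw":0}]' && python3 -m handwheel '[{"x":0,"y":0,"z":-0.003,"yaw":0},{"x":0,"y":0,"z":-0.006,"yaw":0},{"x":0,"y":0,"z":-0.008,"yaw":0},{"x":0,"y":0,"z":-0.008,"yaw":0}]'; python3 - <<'E'
from h import *
im,d,K,T=shot('wrist','w5')
g=cv2.cvtColor(im,cv2.COLOR_RGB2GRAY).astype(int)
for r in (200,225,236,240,244,248,252,256): print(r,g[r,306:338].tolist(),d[r,321].round(4))
for i in range(3):
    s=get_state();print(s['force'].round(2) if hasattr(s['force'],'round') else s['force'],s['ft_torque']);snapshot('wrist')
E
```

```text
clock: 12.6
ee_pos: [0.6201, -0.0665, 0.3148]
ee_rot: [1.0, -0.004, 0.0, -0.0]
force: [0.2, 0.1, -1.0]
opening: 0.0135
clock: 13.1
ee_pos: [0.6199, -0.0663, 0.3011]
ee_rot: [1.0, -0.004, -0.0, -0.0]
force: [-0.4, -0.4, 0.2]
opening: 0.0139
clock: 13.6
ee_pos: [0.6199, -0.0663, 0.2934]
ee_rot: [1.0, -0.004, -0.0, -0.0]
force: [0.1, 0.1, -1.0]
opening: 0.0139
200 [222, 220, 221, 217, 201, 185, 166, 150, 137, 122, 92, 64, 31, 29, 31, 25, 27, 29, 84, 187, 213, 224, 230, 233, 229, 221, 220, 220, 223, 224, 224, 223] 0.2799
225 [220, 220, 220, 219, 206, 188, 170, 153, 138, 121, 92, 72, 37, 27, 29, 27, 26, 35, 85, 192, 214, 223, 229, 230, 229, 220, 220, 220, 222, 224, 224, 222] 0.284
236 [220, 219, 219, 219, 207, 189, 172, 153, 140, 121, 86, 71, 35, 27, 26, 30, 28, 32, 83, 192, 213, 225, 228, 230, 228, 220, 219, 221, 222, 222, 224, 223] 0.2868
240 [221, 219, 218, 219, 207, 191, 175, 154, 138, 122, 85, 71, 45, 79, 87, 89, 81, 42, 82, 192, 215, 224, 228, 229, 228, 220, 218, 221, 222, 224, 224, 221] 0.2407
244 [219, 220, 220, 220, 208, 190, 172, 156, 140, 122, 88, 75, 83, 95, 98, 98, 99, 85, 68, 138, 206, 222, 227, 228, 227, 220, 219, 220, 223, 224, 224, 223] 0.2311
248 [220, 219, 220, 220, 207, 193, 173, 156, 140, 125, 90, 94, 98, 99, 100, 99, 99, 99, 92, 101, 117, 132, 144, 154, 160, 160, 160, 161, 161, 164, 165, 163] 0.2241
252 [220, 220, 219, 219, 209, 192, 175, 156, 141, 126, 101, 96, 99, 97, 94, 92, 98, 99, 99, 100, 117, 131, 145, 153, 158, 159, 161, 162, 163, 165, 166, 164] 0.2184
256 [219, 219, 218, 220, 208, 194, 176, 155, 138, 109, 100, 102, 98, 98, 94, 97, 96, 91, 90, 92, 104, 132, 144, 154, 159, 159, 158, 160, 161, 165, 165, 165] 0.2116
[-0.07  0.93 -0.16] [-0.00574838 -0.0149295   0.00478243]
[ 0.31  0.3  -1.2 ] [-0.00673281  0.00812744 -0.00469835]
[-0.73  0.34 -1.16] [ 0.04337849  0.01569836 -0.02436206]
```

The tip (u≈320.6) is now centred in the gap (317 to 324.2). I'll descend stepwise, watching force.

```bash
python3 -m handwheel '[{"x":0,"y":0,"z":-0.003,"yaw":0},{"x":0,"y":0,"z":-0.006,"yaw":0},{"x":0,"y":0,"z":-0.008,"yaw":0},{"x":0,"y":0,"z":-0.008,"yaw":0}]' && for i in 1 2; do python3 -m handwheel '[{"x":0,"y":0,"z":-0.001,"yaw":0},{"x":0,"y":0,"z":-0.002,"yaw":0},{"x":0,"y":0,"z":-0.002,"yaw":0}]'; done
```

```text
clock: 14.3
ee_pos: [0.6199, -0.0663, 0.2853]
ee_rot: [1.0, -0.004, -0.0, -0.0]
force: [-0.1, -0.4, -0.9]
opening: 0.0142
clock: 14.68
ee_pos: [0.62, -0.0663, 0.2836]
ee_rot: [1.0, -0.004, -0.0, -0.0]
force: [-0.5, 0.1, -0.5]
opening: 0.0138
clock: 15.05
ee_pos: [0.6199, -0.0663, 0.2815]
ee_rot: [1.0, -0.004, -0.0, -0.0]
force: [0.4, 0.3, -0.9]
opening: 0.014
```

```bash
for i in 1 2 3; do python3 -m handwheel '[{"x":0,"y":0,"z":-0.001,"yaw":0},{"x":0,"y":0,"z":-0.001,"yaw":0},{"x":0,"y":0,"z":-0.001,"yaw":0}]' | grep -E 'pos|force'; done
```

```text
ee_pos: [0.62, -0.0663, 0.2806]
force: [0.5, -1.0, -1.1]
ee_pos: [0.62, -0.0663, 0.2796]
force: [-0.0, 1.1, -0.3]
ee_pos: [0.62, -0.0663, 0.2786]
force: [-0.2, 0.3, -1.3]
```

```bash
for i in 1 2 3 ; do python3 -m handwheel '[{"x":0,"y":0,"z":-0.001,"yaw":0},{"x":0,"y":0,"z":-0.001,"yaw":0},{"x":0,"y":0,"z":-0.001,"yaw":0}]' | grep -E 'pos|force'; done
```

```text
ee_pos: [0.62, -0.0664, 0.2777]
force: [-0.3, 1.0, -1.5]
ee_pos: [0.62, -0.0663, 0.2766]
force: [-0.5, -0.7, -1.0]
ee_pos: [0.62, -0.0663, 0.2756]
force: [-0.6, 0.0, -0.2]
```

```bash
for i in 1 2 3 ; do python3 -m handwheel '[{"x":0,"y":0,"z":-0.001,"yaw":0},{"x":0,"y":0,"z":-0.001,"yaw":0},{"x":0,"y":0,"z":-0.001,"yaw":0}]' | grep -E 'pos|force'; done
```

```text
ee_pos: [0.62, -0.0663, 0.2747]
force: [0.7, -0.1, -0.5]
ee_pos: [0.62, -0.0663, 0.2736]
force: [0.3, 0.1, -0.8]
ee_pos: [0.62, -0.0663, 0.2726]
force: [0.2, -0.2, -0.6]
```

```bash
cat > f.py <<'E'
from h import *
F=[];M=[];Z=[]
for i in range(6):
    snapshot('wrist');s=get_state();F.append(s['force']);M.append(s['ft_torque']);Z.append(s['ee_pos'])
print('F',np.mean(F,0).round(2),'M',np.mean(M,0).round(3),'p',np.mean(Z,0).round(5),s['clock'])
E
python3 f.py
```

```text
F [ 0.11  0.53 -1.39] M [ 0.115  0.021 -0.008] p [ 0.61999 -0.06629  0.27263] 18.725
```

A small +y force and moment suggest light contact on the frame side. I'll probe sideways to centre.

```bash
for i in 1 2 3; do python3 -m handwheel '[{"x":0,"y":0.0004,"z":0,"yaw":0},{"x":0,"y":0.0004,"z":0,"yaw":0}]' >/dev/null; python3 f.py; done
```

```text
F [ 0.11  0.   -1.11] M [ 0.014  0.027 -0.003] p [ 0.62004 -0.06596  0.27268] 19.275
F [ 0.05 -1.42 -1.  ] M [-0.339 -0.014  0.019] p [ 0.62002 -0.06578  0.27266] 19.825
F [-0.17 -4.63 -0.97] M [-1.028  0.036  0.01 ] p [ 0.62002 -0.06563  0.27267] 20.375
```

```bash
python3 -m handwheel '[{"x":0,"y":-0.0009,"z":0,"yaw":0},{"x":0,"y":-0.0009,"z":0,"yaw":0}]' >/dev/null; python3 f.py; for i in 1 2; do python3 -m handwheel '[{"x":0,"y":0,"z":-0.001,"yaw":0},{"x":0,"y":0,"z":-0.001,"yaw":0}]' >/dev/null; python3 f.py; done
```

```text
F [-0.23 -2.76 -0.96] M [-0.596  0.011  0.004] p [ 0.62003 -0.06579  0.27266] 20.925
F [ 0.77 -1.61  0.41] M [-0.33  -0.049  0.008] p [ 0.62012 -0.06587  0.27178] 21.475
F [ 0.45 -1.6  -0.99] M [-0.274 -0.073  0.009] p [ 0.61995 -0.06596  0.27046] 22.025
```

```bash
for i in 1 2; do python3 -m handwheel '[{"x":0,"y":-0.0003,"z":0,"yaw":0},{"x":0,"y":-0.0003,"z":0,"yaw":0}]' >/dev/null; python3 f.py; done
```

```text
F [ 0.32 -0.18 -0.57] M [0.03  0.014 0.   ] p [ 0.61995 -0.06612  0.27062] 22.575
F [-0.2   2.05 -0.4 ] M [ 0.513  0.037 -0.004] p [ 0.61997 -0.06627  0.27064] 23.125
```

```bash
python3 -m handwheel '[{"x":0,"y":0.0003,"z":0,"yaw":0},{"x":0,"y":0.0003,"z":0,"yaw":0}]' >/dev/null; python3 f.py; for i in 1 2; do python3 -m handwheel '[{"x":0,"y":0,"z":-0.0007,"yaw":0},{"x":0,"y":0,"z":-0.0007,"yaw":0}]' >/dev/null; python3 f.py; done
```

```text
F [-0.68  2.35 -0.7 ] M [ 0.552  0.074 -0.008] p [ 0.61998 -0.06625  0.27063] 23.675
F [-0.22  2.66  1.23] M [ 0.672  0.043 -0.003] p [ 0.62011 -0.06625  0.27012] 24.225
F [0.85 3.23 1.38] M [ 0.844 -0.112 -0.033] p [ 0.62013 -0.06622  0.26928] 24.775
```

```bash
for i in 1 2; do python3 -m handwheel '[{"x":0,"y":0.0002,"z":0,"yaw":0},{"x":0,"y":0.0002,"z":0,"yaw":0}]' >/dev/null; python3 f.py; done
```

```text
F [0.91 3.28 0.81] M [ 0.74  -0.217 -0.006] p [ 0.6201  -0.06619  0.26926] 25.325
F [ 0.89  1.8  -0.05] M [ 0.437 -0.216  0.004] p [ 0.61996 -0.06613  0.26915] 25.875
```

```bash
python3 -m handwheel '[{"x":0,"y":0.0002,"z":0,"yaw":0},{"x":0,"y":0.0002,"z":0,"yaw":0}]' >/dev/null; python3 f.py; for i in 1 2; do python3 -m handwheel '[{"x":0,"y":0,"z":-0.0005,"yaw":0},{"x":0,"y":0,"z":-0.0005,"yaw":0}]' >/dev/null; python3 f.py; done
```

```text
F [ 0.12 -0.05 -1.03] M [-0.005 -0.041  0.003] p [ 0.61984 -0.06604  0.2691 ] 26.425
F [-0.54 -1.7  -0.29] M [-0.339  0.139 -0.006] p [ 0.61995 -0.06599  0.2688 ] 26.975
F [-0.43 -2.97  1.46] M [-0.613  0.164  0.024] p [ 0.62011 -0.06597  0.26846] 27.525
```

```bash
for i in 1 2; do python3 -m handwheel '[{"x":0,"y":-0.0001,"z":0,"yaw":0},{"x":0,"y":-0.0001,"z":0,"yaw":0}]' >/dev/null; python3 f.py; done;  python3 -m handwheel '[{"x":0,"y":0,"z":-0.0005,"yaw":0},{"x":0,"y":0,"z":-0.0005,"yaw":0}]' >/dev/null; python3 f.py
```

```text
F [-0.51 -3.39  1.87] M [-0.744  0.088  0.035] p [ 0.62011 -0.06596  0.26839] 28.075
F [ 0.   -3.51  2.57] M [-0.758 -0.029  0.004] p [ 0.62011 -0.06597  0.26832] 28.625
F [ 0.38 -3.72  3.78] M [-0.821 -0.012  0.037] p [ 0.6201  -0.06597  0.26789] 29.175
```

```bash
for i in 1 2; do python3 -m handwheel '[{"x":0,"y":-0.0002,"z":0,"yaw":0},{"x":0,"y":-0.0002,"z":0,"yaw":0}]' >/dev/null; python3 f.py; done
```

```text
F [ 0.3  -2.92  4.51] M [-0.589 -0.059  0.014] p [ 0.6201  -0.06601  0.26787] 29.725
F [ 0.58 -0.98  4.88] M [-0.231 -0.171 -0.01 ] p [ 0.62008 -0.06607  0.26779] 30.275
```

```bash
python3 -m handwheel '[{"x":0,"y":-0.0001,"z":0.0002,"yaw":0},{"x":0,"y":-0.0001,"z":0.0002,"yaw":0}]' >/dev/null; python3 f.py; python3 - <<'E'
from h import *
im,d,K,T=shot('top','top6')
a=np.load('pics/top2.npz')['im'];g0,g1=[cv2.cvtColor(x,cv2.COLOR_RGB2GRAY).astype(int) for x in(a,im)]
for r in (275,300,312,318): print(r,g0[r,472:512].tolist(),'\n    ',g1[r,472:512].tolist())
im2,*_=shot('side','side6')
cv2.imwrite('pics/s6c.png',cv2.resize(im2[80:280,250:470,::-1],None,fx=3,fy=3))
im3,d3,*_=shot('wrist','w6');g=cv2.cvtColor(im3,cv2.COLOR_RGB2GRAY).astype(int)
for r in (100,200): print(r,g[r,306:338].tolist())
E
```

```text
F [1.76 0.77 3.1 ] M [ 0.134 -0.347  0.017] p [ 0.62005 -0.06611  0.2678 ] 30.825
275 [82, 83, 82, 83, 80, 80, 79, 79, 79, 80, 97, 117, 121, 124, 126, 125, 122, 124, 121, 119, 121, 122, 124, 121, 122, 122, 115, 86, 54, 46, 72, 103, 128, 133, 124, 120, 124, 122, 121, 120] 
     [77, 75, 78, 76, 74, 75, 79, 75, 76, 72, 87, 110, 116, 119, 122, 120, 117, 114, 114, 113, 115, 118, 116, 114, 115, 115, 111, 78, 47, 39, 67, 96, 122, 126, 119, 114, 115, 116, 114, 113]
300 [32, 35, 31, 37, 32, 33, 39, 40, 38, 39, 40, 68, 89, 94, 95, 97, 94, 95, 90, 92, 90, 89, 93, 108, 114, 114, 116, 106, 75, 43, 37, 57, 93, 116, 126, 116, 111, 113, 121, 123] 
     [46, 49, 45, 48, 50, 72, 77, 78, 77, 77, 74, 98, 115, 117, 119, 120, 120, 117, 116, 115, 114, 112, 117, 116, 116, 113, 117, 105, 73, 42, 35, 66, 98, 121, 128, 121, 114, 115, 114, 116]
312 [40, 40, 41, 37, 39, 38, 40, 39, 33, 36, 44, 52, 82, 91, 93, 96, 93, 92, 92, 90, 90, 89, 93, 90, 89, 91, 92, 88, 85, 59, 37, 40, 42, 60, 81, 91, 87, 90, 94, 90] 
     [80, 77, 80, 78, 76, 74, 74, 80, 75, 77, 81, 85, 109, 117, 120, 118, 121, 117, 116, 115, 114, 117, 115, 115, 120, 117, 117, 114, 93, 54, 35, 56, 85, 111, 121, 116, 115, 118, 117, 117]
318 [36, 38, 35, 43, 40, 36, 42, 44, 39, 40, 41, 40, 78, 91, 93, 92, 92, 89, 89, 89, 89, 87, 90, 97, 91, 93, 94, 95, 88, 61, 42, 37, 39, 60, 79, 90, 92, 88, 92, 92] 
     [80, 76, 76, 77, 79, 78, 79, 77, 76, 78, 79, 79, 105, 117, 119, 119, 116, 120, 117, 116, 113, 115, 116, 119, 116, 118, 118, 117, 101, 63, 40, 34, 70, 105, 122, 120, 115, 115, 116, 119]
100 [221, 214, 200, 187, 170, 154, 144, 134, 118, 94, 82, 39, 26, 27, 28, 26, 27, 27, 35, 87, 181, 209, 221, 229, 236, 236, 230, 226, 223, 222, 220, 221]
200 [221, 221, 215, 202, 187, 171, 154, 143, 128, 105, 87, 61, 33, 30, 28, 25, 27, 29, 35, 93, 186, 212, 224, 230, 233, 232, 227, 220, 219, 221, 222, 223]
```

View pics/s6c.png

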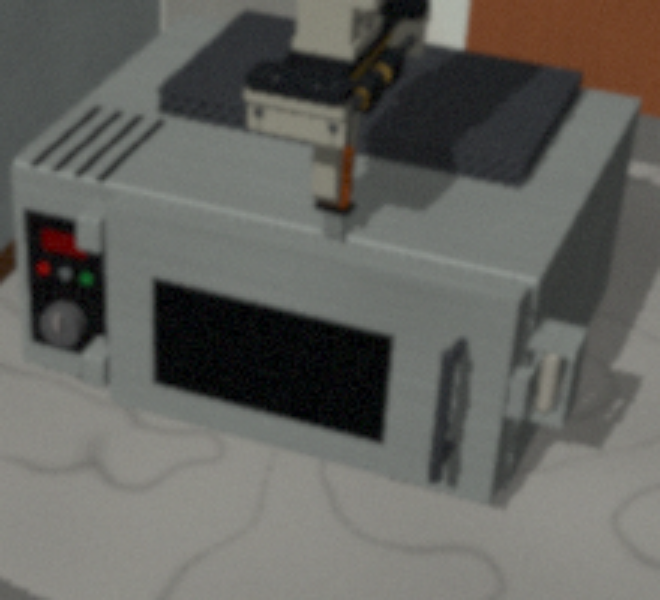

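View pics/w6.png

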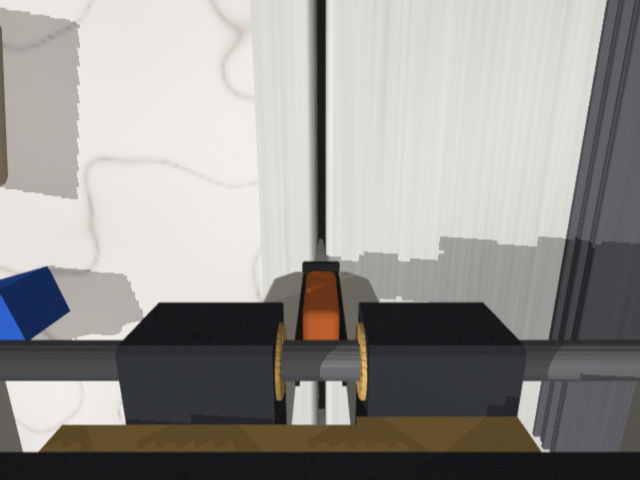

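The door edge hasn't moved in the top view, so it is still on its catch. The blade sits in the gap at mid-door, lightly loaded (Fz about 3 N, lateral under 1 N). I'll hand it in.

```bash
python3 f.py && python3 -c "
from bench import *
close_job()"
```

```text
F [2.34 1.86 2.14] M [ 0.397 -0.483  0.009] p [ 0.62004 -0.06615  0.26781] 31.275
the job is handed in; nothing more can be done
```

The job was handed in at about 31 s, with the door shut and the taper gauge held in the gap near mid-door.

- **Door:** I pushed it past the roller until the stop was felt. The position held at y = -15.8 mm while the force rose to 17 N. The top view taken after insertion shows the door edge where it was before, so it was still on its catch.
- **Gauge:** I lifted it straight out of the block and carried it to x ≈ 0.62. I centred it over the gap with the wrist camera and lowered it until both door and frame carried load. The tip is about 35 mm below the door's top edge, with the upward push at 2–3 N after a brief peak of about 5 N. The gripper is still closed on the handle.
- **Bystanders:** I did not touch the screwdriver, tray or thermometer. I made no separate check of their positions at the end.

**Checks that disagreed:**
- The top camera put the gap about 3 mm off from where the wrist camera did. I trusted the wrist camera, and the sideways contact forces agreed with it to within about 1 mm.
- The gap width read from the images (about 4.4 mm) is less than the blade thickness at the contact depth (about 5.6 mm). I put this down to shading on the rounded edges.
- The last reading still showed about 2 N sideways both along and across the gap, so the pinch is not perfectly balanced.

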